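Dispense two lamp batteries from the rotary drum into the battery tray

TASK

Fetch two batteries for the hand lamp: push the heavy open battery tray along the desk, without lifting it, until it stands squarely against the base of the battery dispenser, centred under the chute. Then turn the crank slowly clockwise (as seen from the robot's side; never faster than about a third of a turn per second) so that the batteries drop into the tray one at a time, and stop after two, let go, and leave the third in the dispenser. Do not disturb the other things on the desk.

Things in the scene. Friction and masses are not known exactly. Their poses are not given: they have to be found in the camera images.
- dispenser: Battery dispenser, a fixed grey sheet-metal machine with an upright magazine on top. Origin at the centre of its underside on the desk; z up, x away from the robot, -y the side of the chute and tray. Its base block is 150 (x) x 140 (y) x 25 mm with flat faces. The drum housing is 75 mm (x) x 136 mm (y) up to z = 220 mm; the magazine reaches 276 mm, the stacked batteries 305 mm.
- dock (a point): Point on the desk where the tray's centre lies when the tray is home, 145 mm along -y from the dispenser's origin; axes as the dispenser's. The base block's flat face, against which the tray's front wall then stands, is 75 mm along +y from here.
- chute_lip (a point): Middle of the chute's lower edge, 67 mm wide, sloping down out of the drum housing over the tray's place: 93 mm along -y from the dispenser's origin, 80 mm above the desk. The tray's 55 mm walls pass under it.
- drum (a joint): Angle (rad) of drum and crank. 0: crank knob straight above the axis; it grows clockwise as seen from the robot (top goes to the dispenser's -y, the tray's side). Start 0.6 to 2.4, pockets empty. The first battery is taken at pi and is out by pi + 1.9, the second is taken at 2 pi and is out by 2 pi + 1.9; the third would drop from 3 pi + 1.2 on.
- drum_axis (a point): Middle of the drum, on its horizontal axis (along the dispenser's x), 140 mm above the dispenser's origin. The drum is 124 mm across with two open pockets in its side, half a turn apart, one in line with the crank. A pocket passing the top takes one battery from the magazine, which rolls out on the -y side. Dry friction (0.1 to 0.5 Nm) keeps the drum where it is left.
- crank_grip (a point): Grip point on the axis of the crank's black knob, a cylinder 22 mm across, 70 mm long, along the dispenser's x, on the side facing the robot. It lies 24 mm from the free end, 125 mm along -x from the drum's middle, 45 mm from the drum's axis; the crank arm is 46 mm along +x. The knob spins freely, so it can be held with one gripper orientation through full turns. Position only.
- tray_center (a point): Centre (27.5 mm up) of the battery tray: plain grey open steel tray 150 x 150 mm, 55 mm high, walls 6 mm, floor 12 mm, 0.7 to 1 kg. z up; its y axis points to the dispenser (within 0.35 rad of the dispenser's y at the start); its rear face is at y = -75 mm. It starts 80 to 140 mm short of home and up to 30 mm off sideways.
- cell1_center (a point): Centre of the lowest battery in the magazine, the first to come out. Each battery is a grey cylinder 34 mm across and 58 mm long (axis along its x) with a steel cap, 140 g; it lies along the dispenser's x.
- cell2_center (a point): Centre of the second battery, lying on the first.
- cell3_center (a point): Centre of the third battery, on top; it must stay in the dispenser.
Things that resemble listed ones, but are neither listed nor needed, are in the scene too. Leave any pink look-alike of the part that bears tray_center alone.

How it is judged:
By the outcome, as a careful person would: the job done as asked, in the order asked, and still so for the second after the job is handed in, with the robot touching nothing.
It also fails if it takes over 72 s, if anything falls off the work surface, if the arm or the gripper's body presses on something with over 40 N, if the wrist force passes 120 N, or if a joint passes its speed limit or range.

ROBOT

A 6-joint arm with a two-finger parallel gripper is mounted at the origin on the work surface. World frame = base frame: x ahead of the robot, y to its left, z up, the work surface at z = 0. Lengths are in m, angles in rad, forces in N, time in s.
With the tool pointing down it reaches from about 0.3 to 0.85 m from the base axis. Payload 4.2 kg.
Tool frame: the origin (TCP) lies on the centre line of the jaws, within the pads' length; the fingertips stand 19 mm ahead of it and the grasp point (between the pads) is the TCP; z points along the fingers, y is the direction in which the jaws open and shut (so a half turn about z gives the same grasp; the last joint's range is limited). The gripper opens to 91 mm and grips with 3 to 60 N. Pads are 32 mm wide; open, the fingers measure 118 mm over their backs; the gripper's body (76 mm by 178 mm) begins 60 mm behind the grasp point.
Start: joints at [1.167, 0.32, 1.565, -0, 1.257, -0.02], TCP at [0.215, 0.533, 0.233] pointing down, gripper open.
Joint ranges: [-3.11, 3.11], [-0.84, 2.01], [0.21, 2.61], [-1.34, 4.49], [0.05, 2.63], [-2.56, 2.56]. Speed limits (rad/s): [2.57, 2.57, 3.14, 3.14, 3.14, 3.14].

INTERFACE

Orientations are given as [roll, pitch, yaw] about the fixed x, y, z axes, in that order (R = Rz(yaw) Ry(pitch) Rx(roll)).
In Python, from bench import manip, eyes, workorder gives the robot as it stands. The module is installed in compiled form; this text tells all that it offers.
- The arm moves only by the tool carry_out, never from a script. Its argument "series" is a list of rows, each a list of 5 numbers: the shift along the world's x, y, z in cm, then the turn about the world's z in rad, then the opening, from 0 (shut) to 1 (fully open). A call has 1 to 12 rows; each row shifts and turns the commanded pose from where the row before left it; what a row does not reach is not made up. A row lasts 1/10 s, in which the tool goes at most 50 mm and 8.59 degrees, less where a joint would pass 70% of its speed; a pose out of reach is approached as far as the arm can. A call is refused whole if a number of a shift passes 5 or a number of a turn 0.15, either way. A call with a gripper value outside its range is refused whole. The fingers move at their own pace and stop on an object; the grip force is fixed at half the most. Time passes only in rows, so rows that do not move let the fingers close. It gives the time, the measured TCP pose, the force and the opening at its end, in the units of the state.
- manip.get_obs(): the state, without advancing time (a new reading comes with each control period).
- eyes.snapshot(name): name is "side" or "top" or "wrist"; returns the picture (420x560x3 uint8, red, green, blue); there is no depth.
- eyes.camera_params(name): a dict with "fx", "fy", "cx", "cy" (pixels), "distortion" ([k1, k2, p1, p2, k3] as OpenCV has them; the pictures are not rectified), "T" (4x4, takes a point from camera to world coordinates); the wrist camera has in their place "T_tool_cam" (4x4, takes a point from camera to tool coordinates, whose origin is the TCP and whose axes are the flange's). Camera axes: x right, y up, looking along -z (the intrinsics and any distortion apply to the point x, -y, -z); pixel columns grow to the right and rows downward; lengths in m; the calibration is good to about 2 mm. A picture is of the moment at which its call begins: read the wrist's pose just before it. camera_params takes no time and is no camera call.
- workorder.close_job(): hands the job in, once; it reports no verdict.
The state is a dict: "t": time; "joints": joint angles; "joint_velocities": joint speeds; "joint_efforts": joint torques, N m; "tool_pos": TCP position; "ee_rot": TCP orientation; "contact_force": force on the tool from outside, world axes, zero at the start; "ft_torque": the same for the moment, N m; "grip_width": finger opening in m.
Only numpy, scipy, OpenCV 4.12 (cv2) and the standard library are available. Lean on these libraries where they do the work, as an engineer would, in place of code of your own. Each camera call takes 0.05 s, during which the arm holds its last target. There are 200 camera calls.

## Working session

There is one attempt and no reset: what is moved stays moved. The work goes in short steps, Python scripts to look and compute and a tool call to move; the robot and the scene stay as the last step left them, time stands still between calls to the robot, and variables do not carry over. Pictures are saved under pics/ and viewed, about 8 in all and at most 12, crops included, and the job is handed in when it is done.

Besides the shell and the picture viewer there is one more tool, called after "Request:" as name([rows], argument=value, ...), one row to a line, values as JSON. carry_out: Moves the arm, as the interface text tells. Its arguments: {"type":"object","properties":{"series":{"type":"array","items":{"type":"array","items":{"type":"number"}}}},"required":["series"]}

```bash
mkdir -p pics; cat > h.py <<'E'
import numpy as np, cv2
from bench import manip, eyes, workorder
def snap(n,f):
    im=eyes.snapshot(n); cv2.imwrite('pics/'+f,im[:,:,::-1]); return im
def ray(n,px,T=None):
    c=eyes.camera_params(n); K=np.array([[c['fx'],0,c['cx']],[0,c['fy'],c['cy']],[0,0,1]])
    p=cv2.undistortPoints(np.array([[px]],float),K,np.array(c['distortion']))[0,0]
    T=np.array(c['T']) if T is None else T
    return T[:3,3],T[:3,:3]@np.array([p[0],-p[1],-1])
def onz(n,px,z):
    o,d=ray(n,px); return o+d*(z-o[2])/d[2]
def proj(n,P):
    c=eyes.camera_params(n); K=np.array([[c['fx'],0,c['cx']],[0,c['fy'],c['cy']],[0,0,1]])
    T=np.array(c['T']); q=(np.array(P,float).reshape(-1,3)-T[:3,3])@T[:3,:3]*[1,-1,-1]
    return cv2.projectPoints(q,np.zeros(3),np.zeros(3),K,np.array(c['distortion']))[0][:,0]
E
python3 - <<'E'
from h import *
a=snap('top','top0.png'); b=snap('side','side0.png')
for n in('top','side'):
    c=eyes.camera_params(n); print(n,c['fx'],np.round(c['T'],3).tolist(),c['distortion'])
print(manip.get_obs())
E
```

```text
top 398.4498279088427 [[-0.021, 0.989, -0.143, 0.291], [-1.0, -0.024, -0.016, 0.002], [-0.019, 0.143, 0.99, 1.052], [0.0, 0.0, 0.0, 1.0]] [-0.09459172  0.          0.          0.          0.        ]
side 545.3927634481196 [[0.884, 0.259, -0.388, -0.079], [-0.467, 0.517, -0.717, -0.894], [0.015, 0.816, 0.578, 0.938], [0.0, 0.0, 0.0, 1.0]] [-0.11966659  0.          0.          0.          0.        ]
{'t': 0.1, 'joints': array([ 1.16699927e+00,  3.20241437e-01,  1.56555066e+00, -2.36470101e-05,
        1.25737959e+00, -2.00064023e-02]), 'joint_velocities': array([ 0.00064283, -0.00185438, -0.00240883,  0.00071812, -0.00071896,
        0.00163911]), 'joint_efforts': array([-8.45125851e-04, -4.13334060e+01, -2.32507825e+01,  7.28289946e-02,
        4.22614545e-02, -6.46059675e-05]), 'tool_pos': array([0.21514864, 0.5327857 , 0.23219906]), 'ee_rot': array([-3.14001348e+00, -9.10968416e-06,  2.75780931e+00]), 'contact_force': array([ 0.52414517,  0.64417424, -0.87275875]), 'ft_torque': array([ 0.05241273, -0.02361839, -0.03447679]), 'grip_width': 0.0912687508314609}
```

View pics/top0.png

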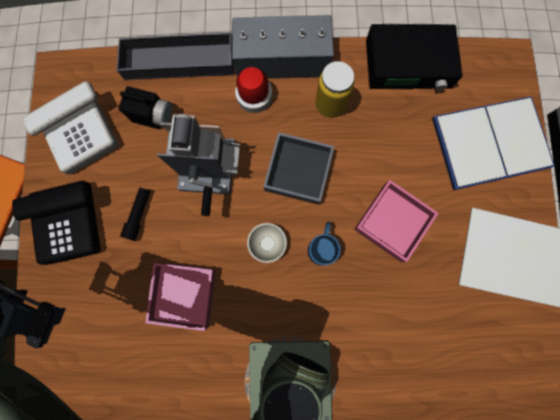

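View pics/side0.png

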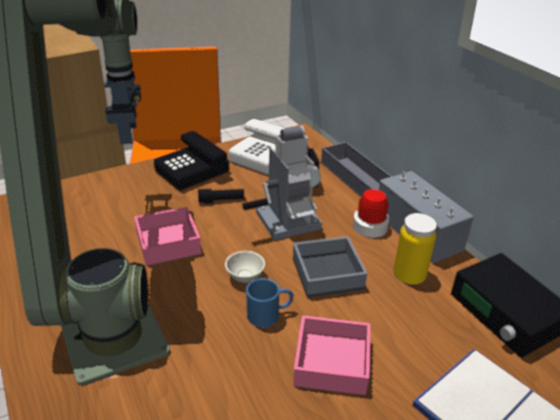

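The top view (up = +x, left = +y) shows these things:
- The dispenser is at about (205,165), with its crank knob at (207,200).
- Tray candidates are the grey tray at (300,168) and the pink look-alikes at (397,220) and (180,297). The dark trough at (175,55) is not square.
- I choose the grey tray: it is plain grey, square, and on the chute side.
- Obstacles are the bowl at (267,243), mug (325,248), bottle (335,90) and lamp (252,88).

Next, a close crop.

```bash
python3 - <<'E'
from h import *
a=cv2.imread('pics/top0.png')[100:230,150:350]; b=cv2.imread('pics/side0.png')[115:305,230:380]
A=cv2.resize(a,None,fx=4,fy=4,interpolation=2)
cv2.imwrite('pics/c1.png',A)
cv2.imwrite('pics/c2.png',cv2.resize(b,None,fx=3,fy=3,interpolation=2))
# grey mask of tray: low saturation vs. brown desk
im=cv2.imread('pics/top0.png'); h=cv2.cvtColor(im,cv2.COLOR_BGR2HSV)
m=((h[...,1]<90)|(im[...,0]>im[...,2])).astype('u1'); m[:, :262]=0; m[:,340:]=0; m[:125]=0; m[210:]=0
cs,_=cv2.findContours(m,0,2); c=max(cs,key=cv2.contourArea); q=cv2.approxPolyDP(c,6,True)[:,0]
print(cv2.contourArea(c),q.tolist(),cv2.minAreaRect(c)); 
for p in q: print(p,onz('top',p,.055).round(3),onz('top',p,0).round(3))
for p in [(180,190),(230,192)]: print(onz('top',p,.025).round(3))
E
```

```text
3421.5 [[278, 133], [264, 188], [319, 202], [333, 146]] ((298.4705810546875, 167.61766052246094), (59.90629577636719, 59.66376495361328), 14.03624439239502)
[278 133] [0.639 0.017 0.055] [0.658 0.018 0.   ]
[264 188] [0.493 0.055 0.055] [0.504 0.058 0.   ]
[319 202] [ 0.454 -0.083  0.055] [ 0.463 -0.088  0.   ]
[333 146] [ 0.6   -0.125  0.055] [ 0.617 -0.132  0.   ]
[0.5   0.28  0.025]
[0.491 0.147 0.025]
```

View pics/c1.png

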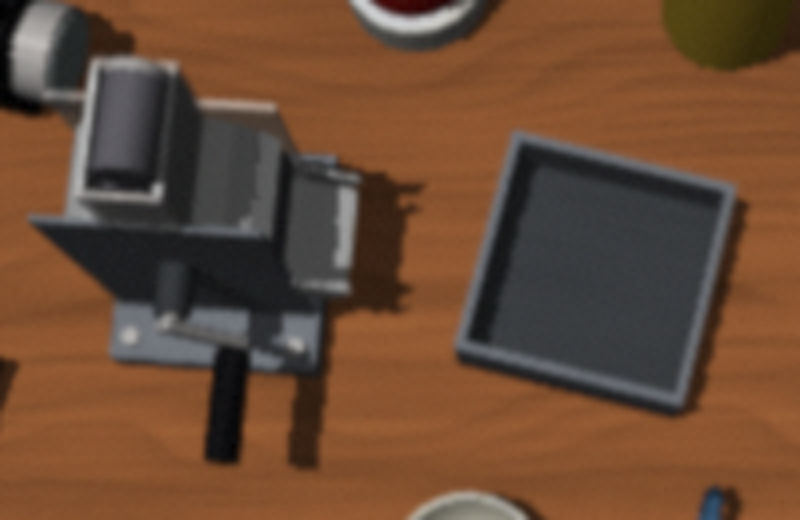

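View pics/c2.png

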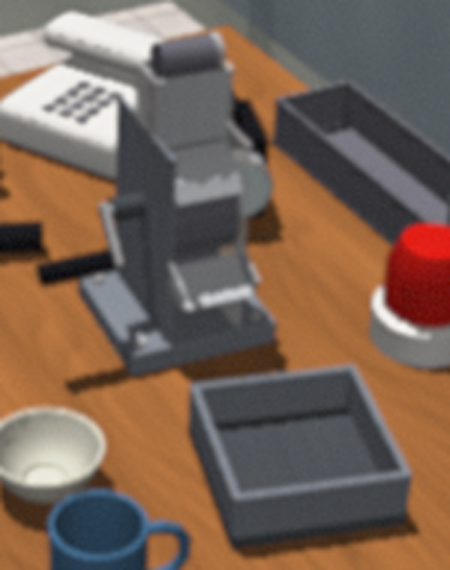

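The crops show the grey tray, rotated about 14° in the image. The base block's -x face corners are at top crop (112,357) and (322,363). In the side crop the base's top corners are at (82,277), (133,357) and (271,325). The knob's free end is at top crop (223,460) and side crop (42,273).

```bash
cat >> h.py <<'E'
def tri(p,q):
    (o1,d1),(o2,d2)=ray('top',p),ray('side',q)
    s=np.linalg.lstsq(np.c_[d1,-d2],o2-o1,rcond=None)[0]; a,b=o1+s[0]*d1,o2+s[1]*d2
    return (a+b)/2,np.linalg.norm(a-b)
E
python3 - <<'E'
from h import *
t=lambda x,y:(150+x/4-.4,100+y/4-.4); s=lambda x,y:(230+x/3-.35,115+y/3-.35)
for p in [(112,357),(322,363)]: print('top base',onz('top',t(*p),.025).round(4))
for p in [(82,277),(133,357),(271,325)]: print('side base',onz('side',s(*p),.025).round(4))
for p in [(133,372),(272,345)]: print('side base0',onz('side',s(*p),.0).round(4))
print('knob free',tri(t(223,460),s(42,273)),'arm',tri(t(232,350),s(110,262)))
print('lip', onz('top',t(357,182),.08),onz('top',t(345,292),.08), onz('side',s(192,305),.08),onz('side',s(257,293),.08))
# side tray rim corners at z .055
for p in [(191,383),(355,370),(407,480),(237,500)]: print('tray',onz('side',s(*p),.055).round(4))
E
```

```text
top base [0.5031 0.2869 0.025 ]
top base [0.4953 0.1466 0.025 ]
side base [0.5068 0.2878 0.025 ]
side base [0.4913 0.1515 0.025 ]
side base [0.6309 0.1368 0.025 ]
side base0 [0.4961 0.1599 0.    ]
side base0 [0.6341 0.1371 0.    ]
knob free (array([0.42033455, 0.19358438, 0.1144067 ]), np.float64(0.0004233039130401781)) arm (array([0.48759208, 0.1901727 , 0.10799345]), np.float64(0.0015943278274107382))
lip [0.60087279 0.11639529 0.08      ] [0.52940074 0.1242501  0.08      ] [0.54039838 0.13263807 0.08      ] [0.60272713 0.12237585 0.08      ]
tray [0.5002 0.0617 0.055 ]
tray [0.6387 0.0124 0.055 ]
tray [ 0.5945 -0.1281  0.055 ]
tray [ 0.459  -0.0854  0.055 ]
```

```bash
python3 - <<'E'
from h import *
from scipy.optimize import least_squares
t=lambda x,y:(150+x/4-.4,100+y/4-.4); s=lambda x,y:(230+x/3-.35,115+y/3-.35)
B=lambda x,y,z=.025:(x,y,z)
top=[((-.075,.07,.025),t(112,357)),((-.075,-.07,.025),t(322,363)),((.0335,-.093,.08),t(357,182)),((-.0335,-.093,.08),t(347,292))]
sd=[((-.075,.07,.025),s(82,277)),((-.075,-.07,.025),s(133,357)),((.075,-.07,.025),s(271,325)),((-.0335,-.093,.08),s(192,307)),((.0335,-.093,.08),s(257,293))]
def w(v,P): c,k=np.cos(v[2]),np.sin(v[2]); P=np.array(P); return np.c_[v[0]+c*P[:,0]-k*P[:,1],v[1]+k*P[:,0]+c*P[:,1],P[:,2]]
def f(v,T=1,S=1):
    r=[]
    if T: r.append((proj('top',w(v,[p for p,_ in top]))-[q for _,q in top])/398)
    if S: r.append((proj('side',w(v,[p for p,_ in sd]))-[q for _,q in sd])/545)
    return np.vstack(r).ravel()*1000
for T,S in((1,1),(1,0),(0,1)):
    r=least_squares(f,[.57,.21,-.1],args=(T,S),loss='soft_l1',x_scale=[.01,.01,.1]); v=r.x
    print(v.round(4),r.fun.round(1).reshape(-1,2).tolist())
    print(' dock',w(v,[(0,-.145,0)]).round(4), 'lip mid',w(v,[(0,-.093,.08)]).round(4))
    if T and S: np.save('disp.npy',v)
v=np.load('disp.npy')
for th in(2.1,2.2,2.3,2.4):
  P=w(v,[(-.149,-.045*np.sin(th),.14+.045*np.cos(th)),(-.079,-.045*np.sin(th),.14+.045*np.cos(th))])
  print(th,P.round(3).tolist(),proj('top',P).round(1).tolist(),proj('side',P).round(1).tolist())
print(t(223,460),t(232,350),s(42,273),s(110,262))
E
```

```text
[ 0.5734  0.2123 -0.0731] [[-0.6, -0.5], [-1.3, 1.8], [-0.7, 0.8], [1.0, -3.8], [-1.7, 0.6], [2.4, 0.9], [6.6, -2.2], [-0.7, 3.9], [0.3, 2.3]]
 dock [[0.5628 0.0676 0.    ]] lip mid [[0.5666 0.1195 0.08  ]]
[ 0.5734  0.2119 -0.0681] [[0.0, -0.2], [-0.6, 1.5], [-0.4, 0.4], [1.6, -4.2]]
 dock [[0.5635 0.0672 0.    ]] lip mid [[0.5671 0.1191 0.08  ]]
[ 0.5749  0.2143 -0.0894] [[-1.0, -0.9], [1.7, -0.4], [6.5, -2.5], [-1.6, 2.9], [-0.3, 1.8]]
 dock [[0.562  0.0699 0.    ]] lip mid [[0.5666 0.1217 0.08  ]]
2.1 [[0.422, 0.184, 0.117], [0.492, 0.179, 0.117]] [[209.0, 213.6], [211.2, 184.8]] [[245.6, 206.4], [269.9, 200.7]]
2.2 [[0.422, 0.187, 0.114], [0.492, 0.182, 0.114]] [[208.2, 213.8], [210.5, 185.1]] [[245.3, 207.0], [269.5, 201.4]]
2.3 [[0.422, 0.19, 0.11], [0.492, 0.185, 0.11]] [[207.4, 213.9], [209.6, 185.3]] [[244.9, 207.6], [269.1, 201.9]]
2.4 [[0.423, 0.193, 0.107], [0.492, 0.188, 0.107]] [[206.3, 214.0], [208.6, 185.5]] [[244.5, 207.9], [268.6, 202.3]]
(205.35, 214.6) (207.6, 187.1) (243.65, 205.65) (266.31666666666666, 201.98333333333332)
```

Tray centre is about (0.547, -0.034) with yaw -0.28. The dispenser is at (0.573, 0.212) with yaw -0.075. Two views agree to a few mm, the tray edges come out at 150 mm, and the drum angle is about 2.3. I'll push with the opened gripper's two fingers flat on the rear face.

Request:
carry_out([
  [2,-4.5,0,-0.12,1],
  [2,-4.5,0,-0.12,1],
  [2,-4.5,0,-0.12,1],
  [2,-4.5,0,-0.12,1],
  [2,-4.5,0,-0.12,1],
  [2,-4.5,0,-0.12,1],
  [2,-4.5,0,-0.12,1],
  [2,-4.5,0,-0.12,1],
  [2,-4.5,0,-0.12,1],
  [2,-4.5,0,-0.12,1],
  [2,-4.5,0,-0.12,1],
  [2,-4.5,0,-0.12,1],
])

```text
t: 1.3
tool_pos: [0.4555, -0.0088, 0.2329]
ee_rot: [-3.142, -0.0, 1.312]
contact_force: [0.9, 0.2, 0.7]
grip_width: 0.091
```

```bash
python3 - <<'E'
from h import *
print('mug handle',onz('top',(329,224),.06),'mug rim front',onz('top',(325,236),.09),'pink',onz('top',(392,183),.055),'bottle base',onz('top',(322,113),0),onz('side',(398,275),.0))
print(tri((325,245),(264,292)))
E
```

```text
mug handle [ 0.39657324 -0.10596486  0.06      ] mug rim front [ 0.3644884  -0.09192997  0.09      ] pink [ 0.49857598 -0.27234969  0.055     ] bottle base [ 0.71303067 -0.10589539  0.        ] [ 0.71184766 -0.12083926  0.        ]
(array([ 0.34023872, -0.09106869,  0.07660857]), np.float64(0.007059998727793409))
```

Request:
carry_out([
  [1.4,-3.5,0,-0.02,1],
  [1.4,-3.5,0,0,1],
  [1.4,-3.5,0,0,1],
  [1.3,-3.6,0,0,1],
  [0,0,-4.5,0,1],
  [0,0,-4.5,0,1],
  [0,0,-4.5,0,1],
  [0,0,-4,0,1],
  [0,0,-2.6,0,1],
  [0,0,0,0,1],
])

```text
t: 2.3
tool_pos: [0.5072, -0.1469, 0.0283]
ee_rot: [-3.132, -0.0, 1.298]
contact_force: [-1.1, 0.6, 0.8]
grip_width: 0.0911
```

```bash
python3 - <<'E'
from h import *
a=snap('top','top1.png'); print(manip.get_obs()['tool_pos'])
cv2.imwrite('pics/c3.png',cv2.resize(a[90:270,150:430,::-1],None,fx=2.8,fy=2.8,interpolation=2))
E
```

```text
[ 0.50906818 -0.14742408  0.03055205]
```

View pics/c3.png

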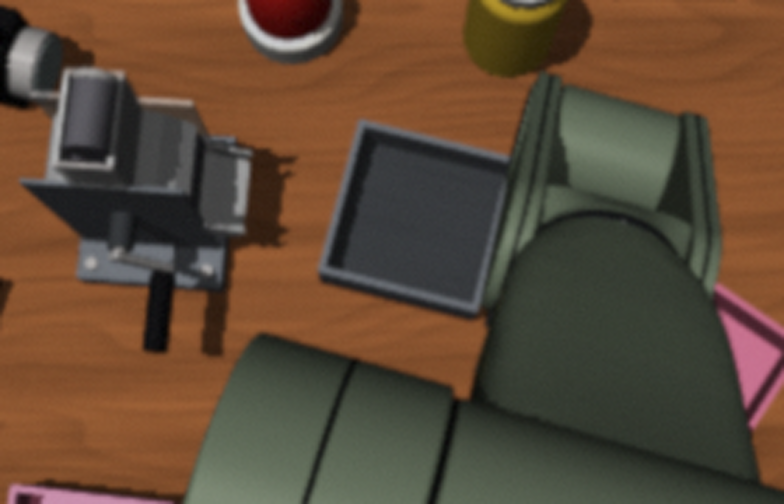

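Request:
carry_out([
  [0.4,0.7,0,0,1],
  [0.4,0.8,0,0,1],
  [0.35,0.75,0,0,1],
  [0.17,0.5,0,0.01,1],
  [0.17,0.5,0,0.01,1],
  [0.17,0.5,0,0.01,1],
  [0.17,0.5,0,0.01,1],
  [0.17,0.5,0,0.01,1],
  [0.17,0.5,0,0.01,1],
  [0.17,0.5,0,0.01,1],
  [0.17,0.5,0,0.01,1],
  [0,0,0,0,1],
])

```text
t: 3.55
tool_pos: [0.5369, -0.0857, 0.0333]
ee_rot: [3.138, 0.001, 1.38]
contact_force: [1.5, -4.0, 2.4]
grip_width: 0.0912
```

```bash
cat >> h.py <<'E'
def tray(im,n='top'):
    "edge lines of visible tray from grey mask; returns polygon"
    h=cv2.cvtColor(im,cv2.COLOR_RGB2HSV); m=((h[...,1]<90)|(im[...,2]>im[...,0])).astype('u1'); return m
E
python3 - <<'E'
from h import *
a=snap('top','top2.png'); o=manip.get_obs(); print(o['tool_pos'],o['ee_rot'],o['contact_force'])
cv2.imwrite('pics/c4.png',cv2.resize(a[90:240,160:360,::-1],None,fx=4,fy=4,interpolation=2))
E
```

```text
[ 0.53668682 -0.08562048  0.03313402] [3.13811722e+00 1.02933543e-03 1.37974173e+00] [ 0.12609236 -5.05376     1.96711952]
```

View pics/c4.png

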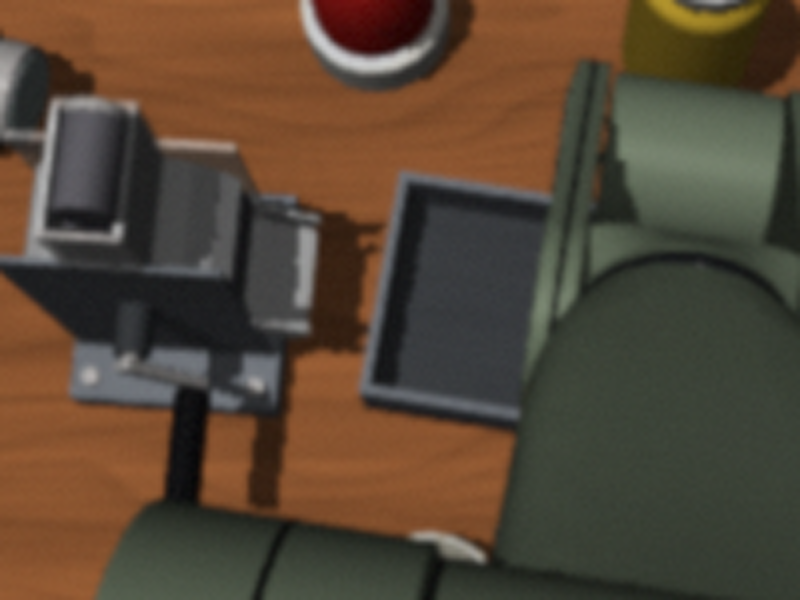

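```bash
cat > t.py <<'E'
from h import *
import sys
v=np.load('disp.npy'); c,k=np.cos(v[2]),np.sin(v[2])
def report(F,N):
    "F far (+x,+y) and N near (-x,+y) rim corners in world"
    e=F-N; yaw=np.arctan2(e[1],e[0]); ctr=(F+N)/2-.075*np.array([-np.sin(yaw),np.cos(yaw)])
    d=ctr-v[:2]; print('len',np.hypot(*e).round(4),'yaw',yaw.round(3),'ctr',ctr.round(4),'in disp x,y',(c*d[0]+k*d[1]).round(4),(-k*d[0]+c*d[1]).round(4),'rel yaw',(yaw-v[2]).round(3))
E
python3 - <<'E'
from t import *
g=lambda x,y:onz('top',(160+x/4-.4,90+y/4-.4),.055)[:2]
report(g(402,173),g(362,398))
print(g(552,192),g(520,410))
E
```

```text
len 0.1517 yaw -0.183 ctr [0.5523 0.0035] in disp x,y -0.0058 -0.2097 rel yaw -0.109
[ 0.624864   -0.03401532] [ 0.48100908 -0.00953063]
```

Request:
carry_out([
  [0.18,0.5,0,0.01,1],
  [0.18,0.5,0,0.01,1],
  [0.18,0.5,0,0.01,1],
  [0.18,0.5,0,0.01,1],
  [0.18,0.5,0,0.01,1],
  [0.17,0.5,0,0.01,1],
  [0.17,0.5,0,0.01,1],
  [0.17,0.5,0,0.01,1],
  [0.17,0.5,0,0.01,1],
  [0.17,0.5,0,0.01,1],
  [0,0,0,0,1],
])

```text
t: 4.7
tool_pos: [0.5536, -0.0356, 0.0328]
ee_rot: [3.14, 0.001, 1.48]
contact_force: [1.1, -4.0, 3.3]
grip_width: 0.0912
```

```bash
python3 - <<'E'
from h import *
a=snap('top','top3.png'); b=snap('side','side3.png'); o=manip.get_obs(); print(o['tool_pos'],o['ee_rot'],o['contact_force'])
A=cv2.resize(a[110:230,170:300,::-1],None,fx=3,fy=3,interpolation=2); B=cv2.resize(b[150:320,230:360,::-1],None,fx=3,fy=3,interpolation=2)
C=np.zeros((510,780,3),'u1'); C[:360,:390]=A; C[:510,390:]=B; cv2.imwrite('pics/c5.png',C)
E
```

```text
[ 0.55343886 -0.03563582  0.0326143 ] [3.14001249e+00 9.03206383e-04 1.47911644e+00] [ 1.51738039 -4.76577961  2.23080936]
```

View pics/c5.png

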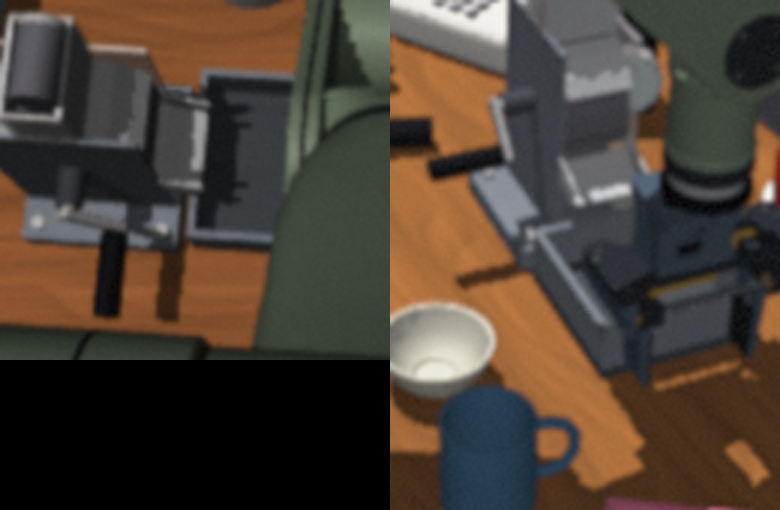

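The tray is nearly square, with about a 1 cm gap to the base (top crop column ~185-192). I'll push the rest gently while watching the force.

Request:
carry_out([
  [0.06,0.3,0,0.005,1],
  [0.06,0.3,0,0.005,1],
  [0.06,0.3,0,0.005,1],
  [0.02,0.1,0,0,1],
  [0,0,0,0,1],
])

```text
t: 5.3
tool_pos: [0.5552, -0.026, 0.0326]
ee_rot: [3.14, 0.001, 1.493]
contact_force: [-0.1, -6.1, 3.3]
grip_width: 0.091
```

```bash
python3 - <<'E'
from t import *
a=snap('top','top4.png'); o=manip.get_obs(); print(o['tool_pos'],o['ee_rot'],o['contact_force'])
cv2.imwrite('pics/c6.png',cv2.resize(a[120:210,170:290,::-1],None,fx=6,fy=6,interpolation=2))
E
```

```text
[ 0.55522617 -0.0260418   0.03255029] [3.14044331e+00 1.23808344e-03 1.49336016e+00] [ 0.45903138 -6.7391307   4.31176385]
```

View pics/c6.png

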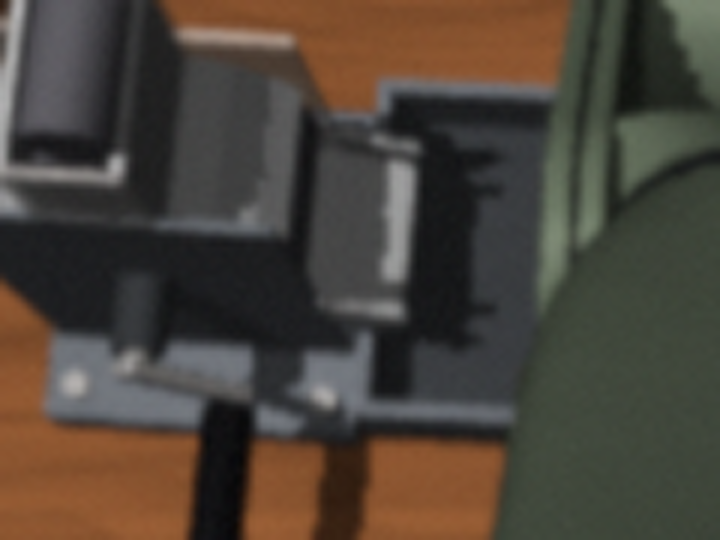

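Request:
carry_out([
  [0.01,0.1,0,0,1],
  [0.01,0.1,0,0,1],
  [0.01,0.1,0,0,1],
  [0,0,0,0,1],
])

```text
t: 5.75
tool_pos: [0.5551, -0.0257, 0.0326]
ee_rot: [3.141, 0.005, 1.493]
contact_force: [-2.6, -17.0, 5.3]
grip_width: 0.0909
```

```bash
python3 - <<'E'
from t import *
g=lambda x,y,z:onz('top',(170+x/6-.4,120+y/6-.4),z)[:2]
report(g(380,80,.055),g(356,404,.055))
print('base far corner', g(385,112,.025), 'near', g(356,425,.025))
o=manip.get_obs(); print(o['tool_pos'],o['contact_force'])
E
```

```text
len 0.1445 yaw -0.073 ctr [0.565  0.0653] in disp x,y 0.0023 -0.1472 rel yaw 0.0
base far corner [0.63796086 0.13653729] near [0.49520625 0.14965798]
[ 0.55514957 -0.02572253  0.03264056] [ -2.6123182  -16.99099955   5.31213641]
```

Contact: force is 17 N and motion has stopped. I'll back off, close the fingers, and press once at the rear centre so the tray can seat itself flush.

Request:
carry_out([
  [-0.05,-0.7,0,0,1],
  [-0.2,-2,0,0,1],
  [0,0,0,0,0],
  [0,0,0,0,0],
  [0,0,0,0,0],
  [0,0,0,0,0],
  [0,0,0,0,0],
  [0,0,0,0,0],
])

```text
t: 6.55
tool_pos: [0.5527, -0.0489, 0.032]
ee_rot: [3.142, -0.0, 1.493]
contact_force: [-0.2, 0.1, 0.5]
grip_width: 0.0458
```

Request:
carry_out([
  [0.15,1.6,0,0,0],
  [0.04,0.4,0,0,0],
  [0.03,0.4,0,0,0],
  [0.01,0.2,0,0,0],
  [0.01,0.1,0,0,0],
  [0.01,0.1,0,0,0],
  [0,0,0,0,0],
])

```text
t: 7.25
tool_pos: [0.5617, -0.0261, 0.0338]
ee_rot: [3.126, 0.007, 1.495]
contact_force: [9.9, -20.3, -3.5]
grip_width: 0.0006
```

Request:
carry_out([
  [-0.05,-0.8,0,0,0],
  [-0.3,-4,0,0,0],
  [0,0,5,0,0.5],
  [0,0,5,0,1],
  [0,0,5,0,1],
  [-2,-3,2,0.1,1],
  [-3,-3,0,0.1,1],
  [-4,0,0,0.1,1],
  [-4,0,0,0.1,1],
  [-4,0,0,0.1,1],
])

```text
t: 8.25
tool_pos: [0.3797, -0.1289, 0.2017]
ee_rot: [-3.141, -0.001, 1.997]
contact_force: [-0.5, -0.5, 0.8]
grip_width: 0.0614
```

```bash
python3 - <<'E'
from t import *
a=snap('top','top5.png'); b=snap('side','side5.png');o=manip.get_obs(); print(o['tool_pos'],o['ee_rot'],o['contact_force'])
A=cv2.resize(a[120:210,170:290,::-1],None,fx=6,fy=6,interpolation=2); B=cv2.resize(b[150:290,240:380,::-1],None,fx=4,fy=4,interpolation=2)
cv2.imwrite('pics/c7.png',A); cv2.imwrite('pics/c8.png',B)
E
```

```text
[ 0.37631928 -0.1280576   0.20141888] [-3.13807475 -0.00331815  1.99277139] [ 1.35900087  0.43572644 -0.72095995]
```

View pics/c7.png

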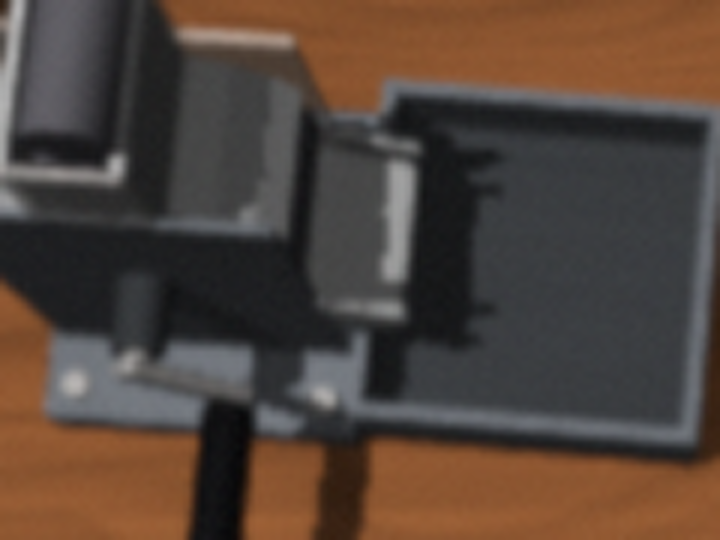

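```bash
python3 - <<'E'
from t import *
g=lambda x,y,z=.055:onz('top',(170+x/6-.4,120+y/6-.4),z)[:2]
im=cv2.imread('pics/c7.png')
P=[g(385,78),g(718,105),g(697,443),g(354,410)]
for i in range(4):
    e=P[(i+1)%4]-P[i]; print(np.hypot(*e).round(4),np.arctan2(e[1],e[0]).round(3),P[i].round(4))
m=np.mean(P,0); d=m-v[:2]; print('ctr',m.round(4),(c*d[0]+k*d[1]).round(4),(-k*d[0]+c*d[1]).round(4))
print('base front edge', g(48,415,.025),g(352,436,.025))
E
```

```text
0.1459 -1.684 [0.6433 0.1326]
0.1495 3.057 [ 0.6268 -0.0124]
0.147 1.448 [4.778e-01 3.000e-04]
0.1482 -0.092 [0.4958 0.1462]
ctr [0.5609 0.0667] -0.0018 -0.1461
base front edge [0.50337023 0.2868843 ] [0.490338   0.15143164]
```

View pics/c8.png

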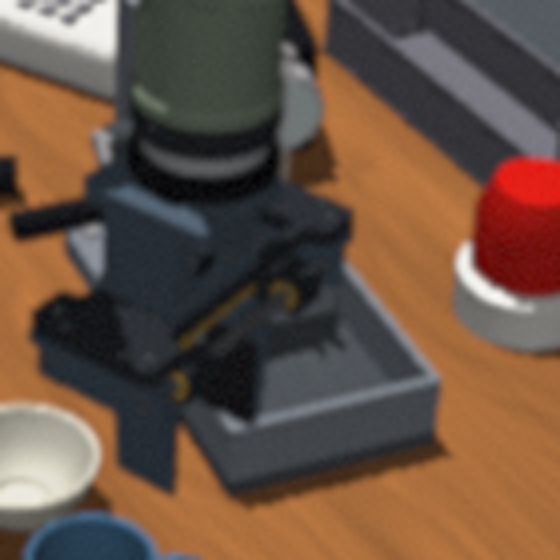

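The tray's rim corners are at c7 (385,78), (718,105), (697,443) and (354,410). That puts its yaw at about -0.10, against a base-edge yaw of -0.096. Its centre is within 2 mm of the dock, so it is home. Next, move above the crank knob.

Request:
carry_out([
  [0,4,0,0.13,1],
  [0,4,0,0.13,1],
  [0,4,0,0.13,1],
  [0,4,0,0.13,1],
  [0.5,4,0,0.13,1],
  [1,4,0,0.13,1],
  [2,4,0,0.13,1],
  [3,3.8,0,0.15,1],
  [0.4,0,0,0,1],
  [0,0,0,0,1],
])

```text
t: 9.35
tool_pos: [0.4511, 0.1897, 0.2013]
ee_rot: [-3.141, -0.001, 3.053]
contact_force: [-0.0, -0.8, -0.4]
grip_width: 0.0912
```

```bash
python3 - <<'E'
from t import *
o=manip.get_obs(); print(o['tool_pos'],o['ee_rot'],o['joints'])
w=eyes.snapshot('wrist'); b=eyes.snapshot('side')
C=np.hstack([cv2.resize(w,None,fx=.75,fy=.75,interpolation=3),cv2.resize(b[120:225,200:320],None,fx=3,fy=3,interpolation=2)]); cv2.imwrite('pics/c9.png',C[:,:,::-1])
E
```

```text
[0.4510857  0.18967608 0.20129589] [-3.14099476e+00 -1.23497850e-03  3.05327230e+00] [ 3.74528894e-01  2.10191309e-01  1.80251843e+00  1.81644154e-05
  1.13025491e+00 -1.10795520e+00]
```

View pics/c9.png

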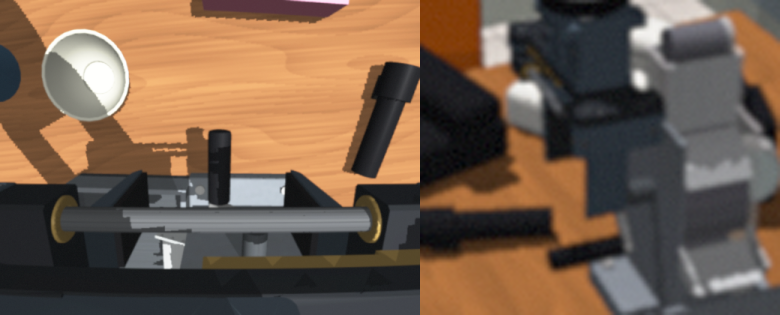

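The knob (wrist view column ~219) is centred between the fingers (~130 to 300). Descend and grip.

Request:
carry_out([
  [-0.7,0,-2,0,1],
  [0,0,-3,0,1],
  [0,0,-3,0,1],
  [0,0,-1,0,1],
  [0,0,0,0,1],
])

```text
t: 9.95
tool_pos: [0.4425, 0.1876, 0.1112]
ee_rot: [-3.14, -0.003, 3.051]
contact_force: [-0.1, 0.7, 0.7]
grip_width: 0.0914
```

Request:
carry_out([
  [0,0,0,0,0],
  [0,0,0,0,0],
  [0,0,0,0,0],
  [0,0,0,0,0],
  [0,0,0,0,0],
  [0,0,0,0,0],
  [0,0,0,0,0],
  [0,0,0,0,0],
  [0,0,0,0,0],
  [0,0,0,0,0],
])

```text
t: 10.95
tool_pos: [0.4438, 0.1903, 0.1122]
ee_rot: [3.138, -0.0, 3.051]
contact_force: [-1.2, 6.3, -0.2]
grip_width: 0.0213
```

```bash
python3 - <<'E'
import numpy as np
th=2.32+.12*np.arange(0,55); y=-4.5*np.sin(th); z=14+4.5*np.cos(th)
P=np.c_[.09*y,.996*y,z]; D=np.diff(P.round(2),axis=0)
for i in range(0,54,11): print(th[min(i+11,54)].round(2),(P[min(i+11,54)]).round(2),[[float(round(x,2)) for x in r]+[0,0] for r in D[i:i+11]])
E
```

```text
3.64 [ 0.19  2.14 10.05] [[0.04, 0.39, -0.38, 0, 0], [0.04, 0.43, -0.32, 0, 0], [0.04, 0.46, -0.27, 0, 0], [0.04, 0.5, -0.21, 0, 0], [0.05, 0.51, -0.15, 0, 0], [0.05, 0.54, -0.09, 0, 0], [0.05, 0.53, -0.02, 0, 0], [0.05, 0.54, 0.04, 0, 0], [0.04, 0.53, 0.11, 0, 0], [0.05, 0.51, 0.17, 0, 0], [0.04, 0.48, 0.23, 0, 0]]
4.96 [ 0.39  4.35 15.1 ] [[0.04, 0.46, 0.28, 0, 0], [0.04, 0.42, 0.34, 0, 0], [0.04, 0.37, 0.39, 0, 0], [0.03, 0.33, 0.43, 0, 0], [0.02, 0.27, 0.46, 0, 0], [0.02, 0.22, 0.5, 0, 0], [0.01, 0.15, 0.51, 0, 0], [0.01, 0.09, 0.54, 0, 0], [0.0, 0.03, 0.53, 0, 0], [0.0, -0.03, 0.54, 0, 0], [-0.01, -0.1, 0.53, 0, 0]]
6.28 [0.00e+00 1.00e-02 1.85e+01] [[-0.01, -0.17, 0.52, 0, 0], [-0.02, -0.22, 0.49, 0, 0], [-0.03, -0.28, 0.46, 0, 0], [-0.03, -0.33, 0.42, 0, 0], [-0.03, -0.38, 0.38, 0, 0], [-0.04, -0.43, 0.34, 0, 0], [-0.04, -0.46, 0.27, 0, 0], [-0.05, -0.49, 0.23, 0, 0], [-0.04, -0.51, 0.16, 0, 0], [-0.05, -0.53, 0.1, 0, 0], [-0.05, -0.54, 0.03, 0, 0]]
7.6 [-0.39 -4.34 15.13] [[-0.05, -0.53, -0.03, 0, 0], [-0.05, -0.53, -0.1, 0, 0], [-0.04, -0.52, -0.15, 0, 0], [-0.05, -0.49, -0.22, 0, 0], [-0.04, -0.46, -0.28, 0, 0], [-0.04, -0.42, -0.33, 0, 0], [-0.03, -0.39, -0.38, 0, 0], [-0.03, -0.33, -0.42, 0, 0], [-0.03, -0.29, -0.46, 0, 0], [-0.02, -0.22, -0.49, 0, 0], [-0.01, -0.17, -0.51, 0, 0]]
8.8 [-0.24 -2.62 10.35] [[-0.01, -0.1, -0.53, 0, 0], [0.0, -0.04, -0.54, 0, 0], [0.0, 0.02, -0.54, 0, 0], [0.01, 0.09, -0.53, 0, 0], [0.01, 0.15, -0.52, 0, 0], [0.02, 0.22, -0.49, 0, 0], [0.02, 0.27, -0.47, 0, 0], [0.03, 0.32, -0.43, 0, 0], [0.04, 0.37, -0.39, 0, 0], [0.03, 0.42, -0.34, 0, 0]]
```

Request:
carry_out([
  [0.04,0.39,-0.38,0,0],
  [0.04,0.43,-0.32,0,0],
  [0.04,0.46,-0.27,0,0],
  [0.04,0.5,-0.21,0,0],
  [0.05,0.51,-0.15,0,0],
  [0.05,0.54,-0.09,0,0],
  [0.05,0.53,-0.02,0,0],
  [0.05,0.54,0.04,0,0],
  [0.04,0.53,0.11,0,0],
  [0.05,0.51,0.17,0,0],
  [0.04,0.48,0.23,0,0],
])

```text
t: 12.05
tool_pos: [0.4488, 0.2427, 0.1009]
ee_rot: [-3.14, -0.001, 3.053]
contact_force: [4.7, 2.2, -15.3]
grip_width: 0.0216
```

Request:
carry_out([
  [0.04,0.46,0.28,0,0],
  [0.04,0.42,0.34,0,0],
  [0.04,0.37,0.39,0,0],
  [0.03,0.33,0.43,0,0],
  [0.02,0.27,0.46,0,0],
  [0.02,0.22,0.5,0,0],
  [0.01,0.15,0.51,0,0],
  [0.01,0.09,0.54,0,0],
  [0,0.03,0.53,0,0],
  [0,-0.03,0.54,0,0],
  [-0.01,-0.1,0.53,0,0],
])

```text
t: 13.15
tool_pos: [0.4513, 0.2675, 0.1539]
ee_rot: [3.137, 0.001, 3.052]
contact_force: [2.1, 3.8, -5.2]
grip_width: 0.0214
```

Request:
carry_out([
  [-0.01,-0.17,0.52,0,0],
  [-0.02,-0.22,0.49,0,0],
  [0,0,0,0,0],
  [0,0,0,0,0],
])

```text
t: 13.55
tool_pos: [0.4508, 0.2627, 0.1646]
ee_rot: [3.138, 0.002, 3.052]
contact_force: [-1.1, 5.7, 3.7]
grip_width: 0.0216
```

```bash
cat > chk.py <<'E'
from t import *
import sys
def chk(f):
    a=snap('top',f+'t.png').astype(int); b=snap('side',f+'s.png').astype(int)
    for n,im,ref in(('top',a,'pics/top5.png'),('side',b,'pics/side0.png')):
        r=cv2.imread(ref)[:,:,::-1].astype(int)
        # tray outline polygon, rim height, inner
        e=np.array([[x,y,.04] for x,y in((-.068,-.068),(.068,-.068),(.068,.068),(-.068,.068))])
        y=-.098; R=np.array([[np.cos(y),-np.sin(y)],[np.sin(y),np.cos(y)]])
        P=np.c_[e[:,:2]@R.T+[.561,.067],e[:,2]]
        m=np.zeros(im.shape[:2],'u1'); cv2.fillPoly(m,[proj(n,P).round().astype(int)],1)
        g=im.mean(2); print(n,'inside px',m.sum(),'grey pctl',np.percentile(g[m>0],[10,50,90,98]).round(),end=' ')
        if n=='top':
            d=(abs(g-r.mean(2))>18)&(m>0); k,_,s,c=cv2.connectedComponentsWithStats(d.astype('u1')); print([(s[i].tolist(),c[i].round().tolist()) for i in range(1,k) if s[i][4]>15],end='')
        print()
chk(sys.argv[1])
o=manip.get_obs(); print(o['t'],o['tool_pos'],o['contact_force'])
E
python3 chk.py k1
```

```text
top inside px 2721 grey pctl [ 26.  63.  91. 148.] [([273, 155, 13, 23, 198], [278.0, 165.0]), ([231, 168, 41, 23, 457], [253.0, 182.0]), ([232, 170, 6, 4, 21], [235.0, 172.0])]
side inside px 1664 grey pctl [ 37.  69. 113. 132.] 
13.65 [0.45085529 0.26273505 0.16462018] [-0.71757197  5.26507394  3.6704346 ]
```

A new blob at top pixel (278,165), 13×23 px (about 34×58 mm), shows the first battery lying in the tray. Continue.

Request:
carry_out([
  [-0.03,-0.28,0.46,0,0],
  [-0.03,-0.33,0.42,0,0],
  [-0.03,-0.38,0.38,0,0],
  [-0.04,-0.43,0.34,0,0],
  [-0.04,-0.46,0.27,0,0],
  [-0.05,-0.49,0.23,0,0],
  [-0.04,-0.51,0.16,0,0],
  [-0.05,-0.53,0.1,0,0],
  [-0.05,-0.54,0.03,0,0],
])

```text
t: 14.55
tool_pos: [0.4468, 0.2212, 0.1867]
ee_rot: [3.141, -0.0, 3.053]
contact_force: [4.6, 3.8, -10.4]
grip_width: 0.0212
```

Request:
carry_out([
  [-0.05,-0.53,-0.03,0,0],
  [-0.05,-0.53,-0.1,0,0],
  [-0.04,-0.52,-0.15,0,0],
  [-0.05,-0.49,-0.22,0,0],
  [-0.04,-0.46,-0.28,0,0],
  [-0.04,-0.42,-0.33,0,0],
  [-0.03,-0.39,-0.38,0,0],
  [-0.03,-0.33,-0.42,0,0],
  [-0.03,-0.29,-0.46,0,0],
  [-0.02,-0.22,-0.49,0,0],
  [-0.01,-0.17,-0.51,0,0],
])

```text
t: 15.65
tool_pos: [0.4429, 0.1811, 0.154]
ee_rot: [3.134, -0.0, 3.051]
contact_force: [0.3, 14.2, -2.8]
grip_width: 0.0212
```

Request:
carry_out([
  [-0.01,-0.1,-0.53,0,0],
  [0,-0.04,-0.54,0,0],
  [0,0.02,-0.54,0,0],
  [0.01,0.09,-0.53,0,0],
  [0.01,0.15,-0.52,0,0],
  [0.02,0.22,-0.49,0,0],
  [0.02,0.27,-0.47,0,0],
  [0.03,0.32,-0.43,0,0],
  [0,0,0,0,0],
  [0,0,0,0,0],
])

```text
t: 16.65
tool_pos: [0.4436, 0.1887, 0.1142]
ee_rot: [3.138, 0.0, 3.052]
contact_force: [-1.2, 6.8, 1.9]
grip_width: 0.0214
```

```bash
python3 chk.py k2
```

```text
top inside px 2721 grey pctl [ 25.  60. 101. 154.] [([261, 153, 25, 24, 339], [272.0, 163.0]), ([231, 169, 54, 23, 522], [266.0, 183.0])]
side inside px 1664 grey pctl [ 39.  69. 118. 137.] 
16.75 [0.44364036 0.18864609 0.11421322] [-1.26404731  8.51975224  2.50767057]
```

The blob has grown to 25×24 px, so two batteries lie side by side in the tray. The crank is at about 8.56 rad, between 8.18 and 3π = 9.42. Release and retreat.

Request:
carry_out([
  [0,0,0,0,1],
  [0,0,0,0,1],
  [0,0,0,0,1],
  [0,0,0,0,1],
  [0,0,0,0,1],
  [0,0,0,0,1],
  [0,0,0,0,1],
  [0,0,0,0,1],
  [0,0,0,0,1],
])

```text
t: 17.65
tool_pos: [0.4436, 0.1874, 0.1134]
ee_rot: [3.142, -0.0, 3.053]
contact_force: [-0.3, -0.1, 0.6]
grip_width: 0.0899
```

Request:
carry_out([
  [0,0,2,0,1],
  [0,0,3,0,1],
  [0,0,4,0,1],
  [0,0,4,0,1],
  [-3,2,2,0,1],
  [-3,3,0,0,1],
  [-3,4,0,0,1],
  [-3,4,0,0,1],
  [-2,4,0,0,1],
  [-2,4,0,0,1],
  [0,4,0,0,1],
  [0,0,0,0,1],
])

```text
t: 18.85
tool_pos: [0.2829, 0.4415, 0.2628]
ee_rot: [3.139, 0.0, 3.057]
contact_force: [0.2, -0.6, -0.9]
grip_width: 0.0913
```

```bash
python3 chk.py k3; python3 - <<'E'
import cv2,numpy as np
a=cv2.imread('pics/k3t.png');b=cv2.imread('pics/k3s.png')
cv2.imwrite('pics/fin.png',np.hstack([cv2.resize(a[100:240,150:340],(400,295),interpolation=2).copy(),cv2.resize(b[110:300,230:390],(400,475),interpolation=2)[:295]]) if 0 else np.vstack([np.hstack([cv2.resize(a[110:220,165:300],(400,326),interpolation=2),cv2.resize(b[120:290,235:375],(400,486),interpolation=2)[:326]]),np.hstack([cv2.resize(a,(356,267)),cv2.resize(b,(356,267)),np.zeros((267,88,3),'u1')])]))
E
```

```text
top inside px 2721 grey pctl [ 25.  60.  98. 144.] [([261, 154, 12, 22, 162], [266.0, 163.0]), ([274, 155, 12, 22, 159], [279.0, 165.0]), ([261, 161, 13, 18, 42], [269.0, 173.0]), ([274, 174, 12, 7, 28], [281.0, 178.0])]
side inside px 1664 grey pctl [ 40.  71. 124. 137.] 
18.95 [0.28323788 0.43749809 0.26280093] [-0.11728353 -0.39152336 -0.64607637]
```

View pics/fin.png

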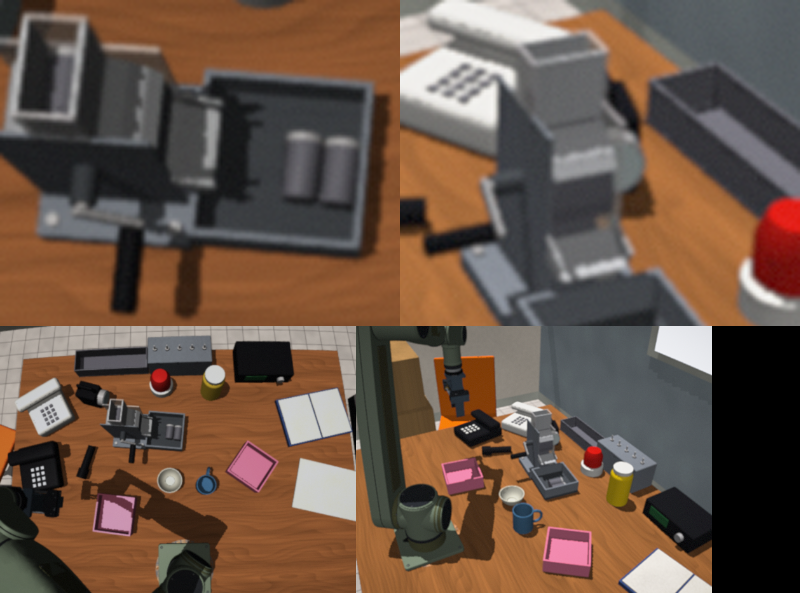

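The picture shows two batteries in the tray at crop (302,165) and (338,170). The third is in the magazine, the tray is flush and square to the base, and the other objects are unmoved. Handing in.

```bash
python3 -c "
from bench import workorder; print(workorder.close_job())"
```

```text
the job is handed in; nothing more can be done
None
```

I pushed the tray home against the dispenser base and turned the crank clockwise, so two batteries dropped into the tray one at a time. I then let go with the third still in the dispenser, and handed the job in at about 19 s of the 72 s allowed.

- **Tray:** I pushed it along the desk without lifting it until it stopped at 17–20 N. Its centre measured within about 2 mm of the dock, and its yaw of about -0.10 matches the base edge at -0.096.
- **Crank:** I turned it at about 1.2 rad/s, roughly 0.19 turn per second, and stopped near 8.6 rad. That is past 8.18, where the second battery is out, and before 9.42, where the third would be taken.
- **Final pictures:** They show two batteries lying in the tray, the third in the magazine, the other objects where they were, and the robot touching nothing.

**Disagreements:**
- My first fit of the dispenser's yaw gave -0.073, while later edge measurements gave about -0.095.
- During the final press with the fingers closing, the tool was pushed about 6 mm sideways with about 10 N. The pictures afterwards showed the tray still square and centred.

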